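# Empty the crucible and hold it home in the sprung casting cradle

## Robot

A 6-joint arm with a two-finger parallel gripper is mounted at the origin on the work surface. World frame = base frame: x ahead of the robot, y to its left, z up, the work surface at z = 0. Lengths are in mm, angles in rad, forces in N, time in s.
With the tool pointing down it reaches from about 400 to 925 mm from the base axis. Payload 12.5 kg.
Tool frame: the origin (TCP) lies at the centre of the arm's flange, where the gripper is bolted on; the fingertips stand 190 mm ahead of it and the grasp point (between the pads) lies 171 mm ahead of it; z points along the fingers, y is the direction in which the jaws open and shut (so a half turn about z gives the same grasp; the last joint's range is limited). The gripper opens to 95 mm and grips with 3 to 60 N. Pads are 20 mm wide; open, the fingers measure 119 mm over their backs; the gripper's body (75 mm by 180 mm) begins 59 mm behind the grasp point.
Start: joints at [-1.419, 0.491, 1.559, -0, 1.092, -0.106], TCP at [159.366, -604.34, 404.761] pointing down, gripper open.
Joint ranges: [-3.1, 3.1], [-0.84, 2.19], [0.05, 2.79], [-1.13, 4.28], [0.06, 2.93], [-2.69, 2.69]. Speed limits (rad/s): [2.22, 2.22, 2.79, 3.14, 3.14, 3.14].

## Interface

Orientations are given as [roll, pitch, yaw] about the fixed x, y, z axes, in that order (R = Rz(yaw) Ry(pitch) Rx(roll)).
In Python, from cell import env, optics gives the robot as it stands.
- The arm moves only by the tool apply_moves, never from a script. Its argument "commands" is a list of rows, each a list of 7 numbers: the turn, a rotation vector about the tool's x, y, z in degrees, then the shift along the tool's x, y, z in m, then the finger opening in m, from 0 to 0.0951. A call has 1 to 5 rows; each row shifts and turns the commanded pose from where the row before left it, along the tool's axes as they then stand; what a row does not reach is not made up. A row lasts 1/12 s, in which the tool goes at most 41.7 mm and 7.16 degrees, less where a joint would pass 70% of its speed; a pose out of reach is approached as far as the arm can. A call with a gripper value outside its range is refused whole. The fingers move at their own pace and stop on an object; the grip force is fixed at half the most. Time passes only in rows, so rows that do not move let the fingers close. It gives the time, the measured TCP pose, the force and the opening at its end, in the units of the state.
- env.state(): the state, without advancing time (a new reading comes with each control period).
- optics.read_camera(name): name is "scene" or "top" or "wrist"; returns a dict with "color" (384x512x3 uint8, red, green, blue), "fx", "fy", "cx", "cy" (pixels), "eye" and "rotation" of the camera in the world; the wrist camera has in their place "T_tool_cam" (4x4, takes a point from camera to tool coordinates, whose origin is the TCP and whose axes are the flange's). Camera axes: x right, y up, looking along -z (the intrinsics and any distortion apply to the point x, -y, -z); pixel columns grow to the right and rows downward; lengths in mm; the calibration is good to about 2 mm. A picture is of the moment at which its call begins: read the wrist's pose just before it. There is no depth.
- env.job_done(): hands the job in, once; it reports no verdict.
The state is a dict: "t": time; "joints": joint angles; "qvel": joint speeds; "tau": joint torques, N m; "eef_pos": TCP position; "tcp_rot": TCP orientation; "ft_force": force on the tool from outside, world axes, zero at the start; "moment": the same for the moment, N m; "opening": opening from 0.0 (shut) to 1.0 (fully open).
Only numpy, scipy, OpenCV 4.12 (cv2) and the standard library are available. Lean on these libraries where they do the work, as an engineer would, in place of code of your own. Each camera call takes 0.05 s, during which the arm holds its last target. There are 200 camera calls.

## Task

Tip the four alloy ingots out of the square white crucible into the blue tray, then stand the empty crucible upright on the cradle's deck and push it square against the brass sprung plunger until it is firmly home against both red stop posts. Finish while still gripping it and holding it pressed against the stop, since the spring would push it out again; leave the other things on the bench where they are.

Things in the scene. Friction and masses are not known exactly. Their poses are not given: they have to be found in the camera images.
- crucible_center (a point): square white ceramic crucible, open on top, blue band at the rim; 52 x 52 mm outside, 60 mm high, walls and floor 4 mm, 0.15 to 0.31 kg. This point is its centre, 30 mm above its underside; z points to its mouth, x and y are normal to its flat sides (all four alike). At the start it stands upright on the bench with four ingots in it.
- tray: fixed blue open tray, 200 mm (its x) by 160 mm (its y) outside, 34 mm high, walls 4 mm; origin at the centre of its underside. It stands on the left or on the right of the crucible, the cradle on the other side.
- cradle: fixed aluminium cradle. Origin on the bench, right below the crucible's centre when that is fully home; the crucible is pushed home along +x (roughly away from the robot). Flat deck 20 mm above the origin, 100 mm wide (y), from x = -140 to +50 mm; dark side rails 5 mm high, inner faces at y = +-36 mm, end at x = +10 mm. Blue spring housing from x = +70 mm, 46 mm wide, 50 mm above the deck.
- stop: the hard stop, fixed to the cradle (same origin and axes): two red posts 12 mm wide, at y = +-18 mm, 44 mm high above the deck, whose front faces lie at x = +26 mm
- stop_face (a point): point midway between the front faces of the two red stop posts, 26 mm above the deck; axes as the cradle's
- plunger_tip (a point): front centre of the round brass head (16 mm across) of the sprung plunger, 26 mm above the deck, between the stop posts; at rest it stands 18 mm in front of the posts' faces; axes as the cradle's
- plunger (a joint): how far the plunger is pressed in along the cradle's +x, in m: 0 at rest, 0.018 when the crucible's flat side meets the red posts. The spring pushes back with about 3 N at first touch and 9 N at the posts (350 N/m), and pushes the crucible out again if it is let go.
- ingot0_center (a point): a steel-coloured alloy ingot, a cylinder 13 mm across and 16 mm long; this point is its centre. It is smooth and slides easily (friction about 0.3). At the start it stands in the crucible.
- ingot1_center (a point): a steel-coloured alloy ingot, a cylinder 13 mm across and 16 mm long; this point is its centre. It is smooth and slides easily (friction about 0.3). At the start it stands in the crucible.
- ingot2_center (a point): a steel-coloured alloy ingot, a cylinder 13 mm across and 16 mm long; this point is its centre. It is smooth and slides easily (friction about 0.3). At the start it stands in the crucible.
- ingot3_center (a point): a steel-coloured alloy ingot, a cylinder 13 mm across and 16 mm long; this point is its centre. It is smooth and slides easily (friction about 0.3). At the start it stands in the crucible.
- jaw_model_a: bystander: pink horseshoe jaw model with white teeth, about 60 mm across and 22 mm high, behind the crucible; origin at the centre of its underside
- jaw_model_b: bystander: cream horseshoe jaw model with white teeth, about 60 mm across and 22 mm high, behind the crucible; origin at the centre of its underside
- carver: bystander: slim spatula 160 mm long lying on the bench just in front of the robot's base; origin at mid-length, on its underside
- jar: bystander: amber jar, 56 mm across, 70 mm high, far side of the bench; origin at the centre of its underside
- spray: bystander: slim clear bottle, 44 mm across, 130 mm high, far side of the bench; origin at the centre of its underside
- brush_pot: bystander: grey plastic pot, 70 mm across, 85 mm high, far side of the bench; origin at the centre of its underside
- casting_ring: bystander: steel ring, 60 mm across, 50 mm high, on the bench at the robot's far left, beyond the tray or cradle; origin at the centre of its underside

How it is judged:
By the outcome, as a careful person would: the job done as asked, in the order asked, and still so for the second after the job is handed in, while the arm keeps its last pose, push and grip.
It also fails if it takes over 58 s, if anything falls off the work surface, if the arm or the gripper's body presses on something with over 40 N, if the wrist force passes 120 N, or if a joint passes its speed limit or range.

## Working session

There is one attempt and no reset: what is moved stays moved. The work goes in short steps, Python scripts to look and compute and a tool call to move; the robot and the scene stay as the last step left them, time stands still between calls to the robot, and variables do not carry over. Pictures are saved under pics/ and viewed, about 8 in all and at most 12, crops included, and the job is handed in when it is done.

Besides the shell and the picture viewer there is one more tool, called by a JSON object that holds its "fn" and its "kwargs", one argument or row to a line. apply_moves: Moves the arm, as the interface text tells. Its arguments: {"type":"object","properties":{"commands":{"type":"array","items":{"type":"array","items":{"type":"number"}}}},"required":["commands"]}

```bash
ls; mkdir -p pics
cat > h.py <<'E'
import numpy as np, cv2
from cell import env, optics
def snap(n,f=None):
    c=optics.read_camera(n)
    if f: cv2.imwrite('pics/'+f,c['color'][:,:,::-1])
    return c
E
python3 - <<'E'
from h import *
s=snap('scene');t=snap('top')
for c in(s,t): print({k:(np.round(v,4).tolist() if not isinstance(v,str) else v) for k,v in c.items() if k!='color'})
im=np.hstack([s['color'],t['color']])
cv2.imwrite('pics/a.png',s['color'][:,:,::-1]);cv2.imwrite('pics/b.png',cv2.resize(t['color'],(800,600),interpolation=cv2.INTER_CUBIC)[:,:,::-1])
print(env.state())
E
```

```text
pics
{'fx': 455.7108, 'fy': 455.7108, 'cx': 257.5442, 'cy': 192.6541, 'eye': [1106.6605, -120.0992, 962.2576], 'rotation': [0.5418, 0.0093, 1.1816]}
{'fx': 420.6373, 'fy': 420.6373, 'cx': 254.2409, 'cy': 193.0601, 'eye': [382.6333, 80.3225, 1105.552], 'rotation': [0.1721, 0.0205, -1.5804]}
{'t': 0.1, 'joints': array([-1.41862129e+00,  4.91485419e-01,  1.55940421e+00,  1.60125717e-05,
        1.09169035e+00, -1.05602059e-01]), 'qvel': array([ 0.00023622, -0.00206704, -0.00024361,  0.00072595, -0.0001031 ,
       -0.00094306]), 'tau': array([ 3.04517205e-03, -6.13621116e+01, -2.58605433e+01,  6.94618584e-02,
        4.70366946e-02, -5.90787886e-05]), 'eef_pos': array([ 159.34908538, -604.31038948,  404.22329455]), 'tcp_rot': array([-3.14061233e+00, -1.18192450e-04,  2.57769648e-01]), 'ft_force': array([ 0.19485937,  0.3484636 , -0.63173323]), 'moment': array([ 0.01438772, -0.03803958,  0.02427277]), 'opening': 1.0025545144223644}
```

View pics/b.png

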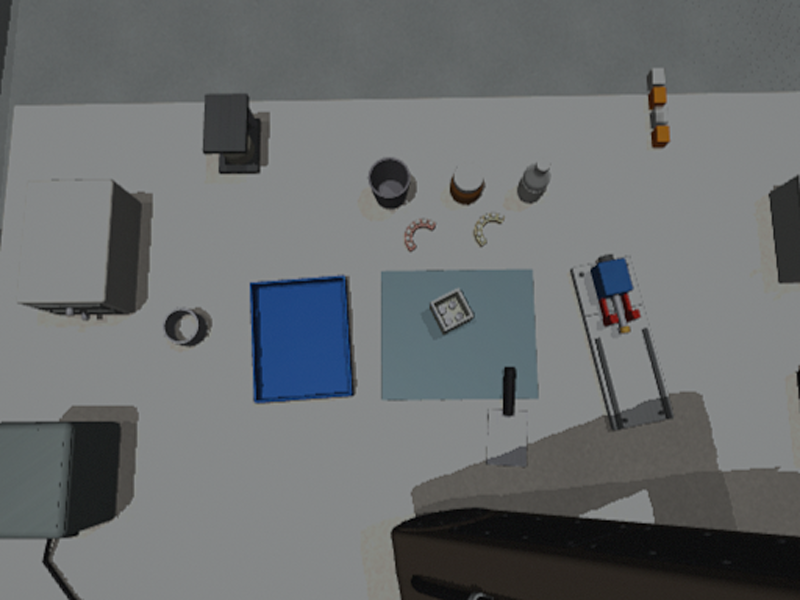

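View pics/a.png

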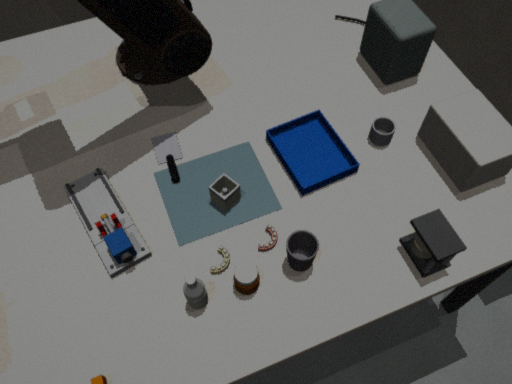

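The top view shows the tray on the left (300,340), the crucible at (452,311) turned about 25°, and the cradle on the right with its stops at (620,315). The scene view shows the crucible at (225,190) and the cradle at (108,225). I'll enlarge both.

Run:
```python
import cv2,numpy as np
a=cv2.imread('pics/a.png');b=cv2.imread('pics/b.png')
from h import *
t=snap('top')['color'][:,:,::-1].copy()
def crop(im,x,y,w,h,s):
    return cv2.resize(np.ascontiguousarray(im[y:y+h,x:x+w]),(w*s,h*s),interpolation=cv2.INTER_CUBIC)
def cv(im): return np.clip(im.astype(float)*1.6,0,255).astype(np.uint8)
L=np.vstack([crop(t,265,175,50,50,6),crop(a,200,165,50,50,6)])
R=np.hstack([crop(t,360,158,75,120,4)[:480],crop(a,60,160,95,120,4)[:480]])
o=np.zeros((600,300+R.shape[1],3),np.uint8);o[:600,:300]=L;o[:480,300:]=R
for x in range(0,o.shape[1]):pass
print(o.shape)
cv2.imwrite('pics/c.png',cv(o)[:, :])
```

```text
(600, 980, 3)
```

View pics/c.png

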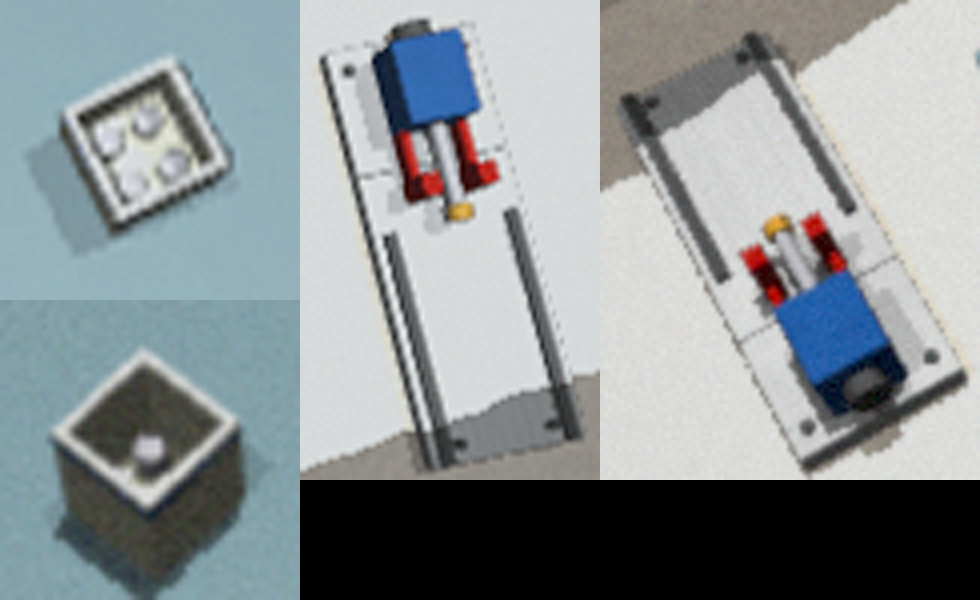

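Crop: rim corners top view (63,115),(172,57),(231,158),(117,221), scene view (143,50),(55,133),(240,130),(148,212) within its tile; rail ends and the plunger are readable in both cradle tiles.

```bash
cat >> h.py <<'E'
from scipy.spatial.transform import Rotation as Ro
C={'s':([455.7108,257.5442,192.6541],[1106.6605,-120.0992,962.2576],[0.5418,0.0093,1.1816]),
't':([420.6373,254.2409,193.0601],[382.6333,80.3225,1105.552],[0.1721,0.0205,-1.5804])}
def ray(c,u,v):
    (f,cx,cy),e,r=C[c]; d=Ro.from_euler('xyz',r).apply([(u-cx)/f,-(v-cy)/f,-1]); return np.array(e),d
def atz(c,p,z):
    e,d=ray(c,*p); return e+d*(z-e[2])/d[2]
def tri(pt,ps):
    a,d=ray('t',*pt); b,g=ray('s',*ps)
    k=np.linalg.lstsq(np.c_[d,-g],b-a,rcond=None)[0]; P=a+d*k[0];Q=b+g*k[1]
    return np.round((P+Q)/2,1),round(np.linalg.norm(P-Q),1)
E
python3 - <<'E'
from h import *
tc=lambda u,v:(265+u/6,175+v/6); sc=lambda u,v:(200+u/6,165+v/6)
tk=lambda u,v:(360+(u-300)/4,158+v/4); sk=lambda u,v:(60+(u-600)/4,160+v/4)
T=[(63,115),(172,57),(231,158),(117,221)]
S=[(143,50),(55,133),(240,130),(148,212)]
print('rim t z60',[np.round(atz('t',tc(*p),60),1) for p in T]);print('rim s z60',[np.round(atz('s',sc(*p),60),1) for p in S])
print('c',tri(tc(*np.mean(T,0)),sc(*np.mean(S,0))))
for n,a,b in [('rail+end',(390,235),(850,210)),('rail-end',(512,210),(722,280)),('rail+st',(443,462),(755,38)),('rail-st',(572,437),(630,100)),('tip',(460,212),(777,228)),('post+',(430,182),(813,220)),('post-',(487,170),(750,253))]:
    print(n,tri(tk(*a),sk(*b)))
k=1.5625;
for p in [(250,283),(346,276),(353,395),(255,403)]: print('tray',np.round(atz('t',(p[0]/1.5625,p[1]/1.5625),34),0))
E
```

```text
rim t z60 [array([561.1,  46.5,  60. ]), array([5.853e+02, 1.000e-01, 6.000e+01]), array([541.9, -23.4,  60. ]), array([516. ,  24.8,  60. ])]
rim s z60 [array([520.7,  24.7,  60. ]), array([543.8, -20.2,  60. ]), array([570.2,  46.6,  60. ]), array([591. ,   0.9,  60. ])]
c (array([552.3,  12.7,  53.3]), np.float64(2.4))
rail+end (array([ 505.5, -228.8,   18.8]), np.float64(1.8))
rail-end (array([ 521. , -308.8,   16.8]), np.float64(1.9))
rail+st (array([ 361.2, -254.3,   17.3]), np.float64(0.4))
rail-st (array([ 376.1, -336.1,   16.3]), np.float64(1.7))
tip (array([ 516.7, -267.1,   43.3]), np.float64(0.9))
post+ (array([ 533. , -243.5,   64.2]), np.float64(0.0))
post- (array([ 540.1, -280. ,   63.8]), np.float64(1.3))
tray [604. 346.  34.]
tray [614. 186.  34.]
tray [417. 174.  34.]
tray [406. 332.  34.]
```

{"fn": "apply_moves", "kwargs": {
  "commands": [
    [0, 0, 0, 0.0269, -0.0248, 0, 0.0951],
    [0, 0, 0, 0.0269, -0.0248, 0, 0.0951],
    [0, 0, 0, 0.0269, -0.0248, 0, 0.0951],
    [0, 0, 0, 0.0269, -0.0248, 0, 0.0951],
    [0, 0, 0, 0.0269, -0.0248, 0, 0.0951]
  ]
}}

```text
t: 0.57
eef_pos: [258.3, -448.6, 404.6]
tcp_rot: [-3.141, 0.0, 0.257]
ft_force: [0.4, 0.0, 0.5]
opening: 1.003
```

{"fn": "apply_moves", "kwargs": {
  "commands": [
    [0, 0, 0, 0.0269, -0.0248, 0, 0.0951],
    [0, 0, 0, 0.0269, -0.0248, 0, 0.0951],
    [0, 0, 0, 0.0269, -0.0248, 0, 0.0951],
    [0, 0, 0, 0.0269, -0.0248, 0, 0.0951],
    [0, 0, 0, 0.0269, -0.0248, 0, 0.0951]
  ]
}}

```text
t: 0.98
eef_pos: [356.8, -294.3, 404.8]
tcp_rot: [3.142, -0.0, 0.258]
ft_force: [0.9, -0.8, 0.3]
opening: 1.003
```

{"fn": "apply_moves", "kwargs": {
  "commands": [
    [0, 0, 0, 0.0269, -0.0248, 0, 0.0951],
    [0, 0, 0, 0.0269, -0.0248, 0, 0.0951],
    [0, 0, 0, 0.0269, -0.0248, 0, 0.0951],
    [0, 0, 0, 0.0269, -0.0248, 0, 0.0951],
    [0, 0, 0, 0.0269, -0.0248, 0, 0.0951]
  ]
}}

```text
t: 1.4
eef_pos: [455.3, -140.0, 404.8]
tcp_rot: [3.141, -0.0, 0.258]
ft_force: [0.5, -0.7, 0.2]
opening: 0.999
```

{"fn": "apply_moves", "kwargs": {
  "commands": [
    [0, 0, 0, 0.0269, -0.0248, 0, 0.0951],
    [0, 0, 0, 0.0269, -0.0248, 0, 0.0951],
    [0, 0, 0, 0.0269, -0.0248, 0, 0.0951],
    [0, 0, 0, 0.0269, -0.0248, 0, 0.0951],
    [0, 0, 0, 0.0269, -0.0248, 0, 0.0951]
  ]
}}

```text
t: 1.82
eef_pos: [553.8, 14.3, 404.6]
tcp_rot: [3.142, 0.0, 0.258]
ft_force: [0.4, -0.1, 0.5]
opening: 1.001
```

{"fn": "apply_moves", "kwargs": {
  "commands": [
    [0, 0, -7, 0, 0, 0, 0.0951],
    [0, 0, -7, 0, 0, 0, 0.0951],
    [0, 0, -7, 0, 0, 0, 0.0951],
    [0, 0, -7, 0, 0, 0, 0.0951],
    [0, 0, -7, 0, 0, 0, 0.0951]
  ]
}}

```text
t: 2.23
eef_pos: [553.1, 12.6, 404.5]
tcp_rot: [-3.141, 0.0, 0.875]
ft_force: [0.8, 0.0, -0.1]
opening: 1.003
```

{"fn": "apply_moves", "kwargs": {
  "commands": [
    [0, 0, -7, 0, 0, 0, 0.0951],
    [0, 0, -7, 0, 0, 0, 0.0951],
    [0, 0, -7, 0, 0, 0, 0.0951],
    [0, 0, -7, 0, 0, 0, 0.0951],
    [0, 0, -7, 0, 0, 0, 0.0951]
  ]
}}

```text
t: 2.65
eef_pos: [553.1, 12.4, 404.5]
tcp_rot: [-3.141, 0.0, 1.486]
ft_force: [0.1, -0.6, -0.2]
opening: 0.998
```

{"fn": "apply_moves", "kwargs": {
  "commands": [
    [0, 0, -7, 0, 0, 0, 0.0951],
    [0, 0, -7, 0, 0, 0, 0.0951],
    [0, 0, -7, 0, 0, 0, 0.0951],
    [0, 0, -7, 0, 0, 0, 0.0951],
    [0, 0, -4, 0, 0, 0, 0.0951]
  ]
}}

```text
t: 3.07
eef_pos: [553.1, 12.4, 404.5]
tcp_rot: [-3.141, -0.0, 2.045]
ft_force: [0.2, 0.1, -0.6]
opening: 1.002
```

Run:
```python
from h import *
s=env.state();print(s['joints'],s['eef_pos'],s['tcp_rot'])
c=snap('wrist')
print({k:np.round(v,4).tolist() for k,v in c.items() if k!='color'})
cv2.imwrite('pics/w1.png',cv2.resize(np.clip(c['color']*1.5,0,255).astype(np.uint8)[:,:,::-1],(800,600),interpolation=cv2.INTER_CUBIC))
```

```text
[-9.68948721e-02  3.89419260e-01  1.73658741e+00 -1.67246462e-04
  1.01597624e+00 -5.70845398e-01] [553.08971613  12.43898476 404.52701494] [-3.14118747e+00 -9.12858881e-05  2.04483497e+00]
{'fx': 267.0958, 'fy': 267.0958, 'cx': 259.6813, 'cy': 192.7803, 'T_tool_cam': [[-0.0001, 0.9636, 0.2674, 73.7455], [1.0, 0.0003, -0.0004, 0.5873], [-0.0005, 0.2674, -0.9636, 20.6268], [0.0, 0.0, 0.0, 1.0]]}
```

View pics/w1.png

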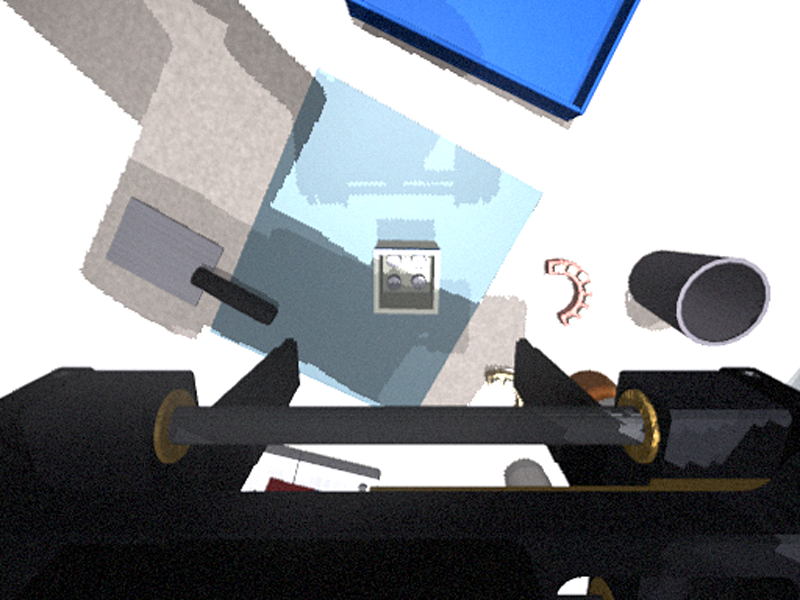

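The wrist view shows the crucible nearly square to the jaws: rim corners (373,250), (440,249), (439,314), (374,314); floor of the bench clear around it.

```bash
cat >> h.py <<'E'
TC=np.array([[-0.0001,0.9636,0.2674,73.7455],[1,0.0003,-0.0004,0.5873],[-0.0005,0.2674,-0.9636,20.6268],[0,0,0,1]])
def wz(pos,rot,p,z):   # wrist pixel (native) -> world at height z
    R=Ro.from_euler('xyz',rot).as_matrix(); d=R@TC[:3,:3]@np.array([(p[0]-259.6813)/267.0958,-(p[1]-192.7803)/267.0958,-1])
    e=R@TC[:3,3]+pos; return e+d*(z-e[2])/d[2]
E
python3 - <<'E'
from h import *
pos,rot=[553.09,12.44,404.53],[-3.14119,0,2.04483]
P=[wz(pos,rot,np.array(p)/1.5625,60)for p in [(373,250),(440,249),(439,314),(374,314)]]
print(np.round(P,1),np.mean(P,0))
for i in range(4):
    d=P[(i+1)%4]-P[i];print(np.linalg.norm(d),np.degrees(np.arctan2(d[1],d[0])))
E
```

```text
[[519.4  23.5  60. ]
 [565.4  48.1  60. ]
 [589.9   1.1  60. ]
 [542.9 -23.   60. ]] [554.42397961  12.41807066  60.        ]
52.17564755330525 28.011495415898715
52.960880971524524 -62.47191924551693
52.80209378074739 -152.84733406745917
52.17847162204646 116.83938576964519
```

{"fn": "apply_moves", "kwargs": {
  "commands": [
    [0, 0, 0, 0, 0, 0.035, 0.0951],
    [0, 0, 0, 0, 0, 0.035, 0.0951],
    [0, 0, 0, 0, 0, 0.035, 0.0951],
    [0, 0, 0, 0, 0, 0.035, 0.0951],
    [0, 0, 0, 0, 0, 0.035, 0.0951]
  ]
}}

```text
t: 3.53
eef_pos: [552.9, 12.4, 228.3]
tcp_rot: [3.141, 0.0, 2.036]
ft_force: [1.1, 0.3, -0.5]
opening: 1.0
```

{"fn": "apply_moves", "kwargs": {
  "commands": [
    [0, 0, 0, 0, 0, 0.02, 0.0951],
    [0, 0, 0, 0, 0, 0.01, 0.0951],
    [0, 0, 0, 0, 0, 0, 0.0951],
    [0, 0, 0, 0, 0, 0, 0.03],
    [0, 0, 0, 0, 0, 0, 0.03]
  ]
}}

```text
t: 3.95
eef_pos: [553.5, 12.4, 201.1]
tcp_rot: [3.14, 0.001, 2.037]
ft_force: [0.1, 0.9, -0.3]
opening: 0.911
```

{"fn": "apply_moves", "kwargs": {
  "commands": [
    [0, 0, 0, 0, 0, 0, 0],
    [0, 0, 0, 0, 0, 0, 0],
    [0, 0, 0, 0, 0, 0, 0],
    [0, 0, 0, 0, 0, 0, 0],
    [0, 0, 0, 0, 0, 0, 0]
  ]
}}

```text
t: 4.37
eef_pos: [553.2, 12.4, 200.0]
tcp_rot: [3.141, 0.0, 2.038]
ft_force: [-0.6, -0.2, -0.4]
opening: 0.569
```

{"fn": "apply_moves", "kwargs": {
  "commands": [
    [0, 0, 0, 0, 0, 0, 0],
    [0, 0, 0, 0, 0, 0, 0],
    [0, 0, 0, 0, 0, -0.005, 0],
    [0, 0, 0, 0, 0, -0.015, 0],
    [0, 0, 0, 0, 0, -0.025, 0]
  ]
}}

```text
t: 4.78
eef_pos: [552.6, 12.4, 243.4]
tcp_rot: [-3.138, -0.002, 2.038]
ft_force: [-0.2, -0.3, -2.7]
opening: 0.548
```

{"fn": "apply_moves", "kwargs": {
  "commands": [
    [0, 0, 0, 0, 0, -0.03, 0],
    [0, 0, 0, 0, 0, -0.03, 0],
    [0, 0, 0, 0, 0, -0.03, 0],
    [0, 0, 0, 0, 0, -0.03, 0],
    [0, 0, 0, 0, 0, -0.025, 0]
  ]
}}

```text
t: 5.2
eef_pos: [552.8, 12.5, 391.8]
tcp_rot: [3.141, 0.0, 2.038]
ft_force: [-0.1, 0.3, -2.7]
opening: 0.549
```

Run:
```python
from h import *
s=env.state();print(s['joints'],s['eef_pos'],s['tcp_rot'],s['ft_force'],s['opening'])
R0=Ro.from_euler('xyz',[np.pi,0,2.038])
for th in (10,40,70,90,115,125):
  R=R0*Ro.from_euler('y',th,degrees=True)
  for j1,a in((.55,2.0),(.15,2.0),(.15,1.7)):
    M=(Ro.from_euler('y',-a)*Ro.from_euler('z',-j1)*R*Ro.from_euler('z',-np.pi/2))
    print(th,j1,a,np.round(M.as_euler('ZYZ'),2))
```

```text
[-9.68905230e-02  4.02919269e-01  1.75292539e+00 -1.18279016e-04
  9.85171569e-01 -5.64079987e-01] [552.77730657  12.47533046 391.84087221] [3.14115825e+00 3.91510418e-04 2.03805105e+00] [-0.06563884  0.30720736 -2.6830614 ] 0.5493887161827902
10 0.55 2.0 [0.19 1.13 0.  ]
10 0.15 2.0 [ 0.18  1.2  -0.39]
10 0.15 1.7 [ 0.17  1.5  -0.33]
40 0.55 2.0 [ 0.76  1.19 -0.23]
40 0.15 2.0 [ 0.66  1.43 -0.51]
40 0.15 1.7 [ 0.66  1.67 -0.33]
70 0.55 2.0 [ 1.28  1.36 -0.38]
70 0.15 2.0 [ 1.12  1.7  -0.51]
70 0.15 1.7 [ 1.17  1.82 -0.24]
90 0.55 2.0 [ 1.61  1.5  -0.43]
90 0.15 2.0 [ 1.44  1.86 -0.45]
90 0.15 1.7 [ 1.53  1.89 -0.14]
115 0.55 2.0 [ 2.    1.68 -0.42]
115 0.15 2.0 [ 1.87  2.02 -0.29]
115 0.15 1.7 [1.99 1.91 0.01]
125 0.55 2.0 [ 2.16  1.75 -0.4 ]
125 0.15 2.0 [ 2.06  2.06 -0.2 ]
125 0.15 1.7 [2.17 1.9  0.08]
```

Lifted with 2.7 N load. Now over to the tray, then a first bit of tilt to check the sign of joint 4.

{"fn": "apply_moves", "kwargs": {
  "commands": [
    [0, 0, 0, 0.0253, 0.0062, 0, 0],
    [0, 0, 0, 0.0253, 0.0062, 0, 0],
    [0, 0, 0, 0.0253, 0.0062, 0, 0],
    [0, 0, 0, 0.0253, 0.0062, 0, 0],
    [0, 0, 0, 0.0253, 0.0062, 0, 0]
  ]
}}

```text
t: 5.62
eef_pos: [523.2, 140.4, 389.7]
tcp_rot: [-3.141, -0.0, 2.038]
ft_force: [0.8, 0.3, -2.0]
opening: 0.548
```

{"fn": "apply_moves", "kwargs": {
  "commands": [
    [0, 0, 0, 0.0253, 0.0062, 0, 0],
    [0, 0, 0, 0.0253, 0.0062, 0, 0],
    [0, 0, 0, 0.0253, 0.0062, 0, 0],
    [0, 0, 0, 0.0253, 0.0062, 0, 0],
    [0, 0, 0, 0.0253, 0.0062, 0, 0]
  ]
}}

```text
t: 6.03
eef_pos: [493.9, 267.4, 389.6]
tcp_rot: [-3.141, 0.0, 2.038]
ft_force: [0.3, -0.1, -2.4]
opening: 0.548
```

{"fn": "apply_moves", "kwargs": {
  "commands": [
    [0, 0, 0, 0.0253, 0.0062, 0, 0],
    [0, 0, 0, 0.0253, 0.0062, 0, 0],
    [0, 6, 0, -0.0179, 0, 0.0009, 0],
    [0, 6, 0, -0.0179, 0, 0.0009, 0],
    [0, 0, 0, 0, 0, 0, 0]
  ]
}}

```text
t: 6.45
eef_pos: [499.4, 284.0, 385.4]
tcp_rot: [-3.141, -0.215, 2.037]
ft_force: [0.3, -1.5, -3.9]
opening: 0.55
```

Run:
```python
from h import *
s=env.state();print(s['joints'],s['eef_pos'],s['tcp_rot'],s['ft_force'],s['opening'])
print(np.array(s['eef_pos'])+171*Ro.from_euler('xyz',s['tcp_rot']).as_matrix()[:,2])
```

```text
[ 0.37174642  0.44128101  1.7118185   0.25073092  1.02427376 -0.2295487 ] [499.39853194 284.0364078  385.37223369] [-3.14067123 -0.21465995  2.03734635] [ 0.31556698 -1.48952796 -3.94014323] 0.5498026959086822
[482.87329972 316.49814778 218.29694486]
```

{"fn": "apply_moves", "kwargs": {
  "commands": [
    [0, 6, 0, -0.0179, 0, 0.0009, 0],
    [0, 6, 0, -0.0179, 0, 0.0009, 0],
    [0, 6, 0, -0.0179, 0, 0.0009, 0],
    [0, 6, 0, -0.0179, 0, 0.0009, 0],
    [0, 6, 0, -0.0179, 0, 0.0009, 0]
  ]
}}

```text
t: 6.87
eef_pos: [534.6, 213.9, 346.0]
tcp_rot: [-3.141, -0.735, 2.038]
ft_force: [-0.6, 0.8, -2.9]
opening: 0.547
```

{"fn": "apply_moves", "kwargs": {
  "commands": [
    [0, 6, 0, -0.0179, 0, 0.0009, 0],
    [0, 6, 0, -0.0179, 0, 0.0009, 0],
    [0, 6, 0, -0.0179, 0, 0.0009, 0],
    [0, 6, 0, -0.0179, 0, 0.0009, 0],
    [0, 6, 0, -0.0179, 0, 0.0009, 0]
  ]
}}

```text
t: 7.28
eef_pos: [556.4, 170.8, 271.2]
tcp_rot: [-3.134, -1.259, 2.032]
ft_force: [-0.2, 0.5, -2.7]
opening: 0.545
```

{"fn": "apply_moves", "kwargs": {
  "commands": [
    [0, 6, 0, -0.0179, 0, 0.0009, 0],
    [0, 6, 0, -0.0179, 0, 0.0009, 0],
    [0, 0, 0, 0, 0, 0, 0]
  ]
}}

```text
t: 7.53
eef_pos: [559.4, 164.2, 233.3]
tcp_rot: [-3.065, -1.47, 1.963]
ft_force: [0.4, -0.9, -3.5]
opening: 0.548
```

Run:
```python
from h import *
s=env.state();print(s['joints'],s['eef_pos'],s['tcp_rot'],s['ft_force'],s['opening'])
R=Ro.from_euler('xyz',s['tcp_rot']).as_matrix();print(np.array(s['eef_pos'])+171*R[:,2],R[:,2])
```

```text
[ 0.04301457  0.78604533  1.7885452   1.15375071  1.70739158 -1.04679543] [559.39425643 164.16800355 233.29620336] [-3.06463827 -1.4696532   1.96301294] [ 0.39059425 -0.92687081 -3.49416316] 0.5476208391492523
[482.41017146 315.88516735 216.08130083] [-0.45019933  0.88723488 -0.10067194]
```

{"fn": "apply_moves", "kwargs": {
  "commands": [
    [0, 6, 0, -0.0179, 0, 0.0009, 0],
    [0, 6, 0, -0.0179, 0, 0.0009, 0],
    [0, 6, 0, -0.0179, 0, 0.0009, 0],
    [0, 6, 0, -0.0179, 0, 0.0009, 0],
    [0, 6, 0, -0.0179, 0, 0.0009, 0]
  ]
}}

```text
t: 7.95
eef_pos: [553.6, 177.2, 149.3]
tcp_rot: [-0.003, -1.152, -1.097]
ft_force: [-0.2, 0.2, -2.1]
opening: 0.546
```

{"fn": "apply_moves", "kwargs": {
  "commands": [
    [0, 3, 0, -0.009, 0, 0.0002, 0],
    [0, 0, 0, 0, 0, 0, 0],
    [0, 0, 0, 0, 0, 0, 0],
    [0, 0, 0, 0, 0, 0, 0],
    [0, 0, 0, 0, 0, 0, 0]
  ]
}}

```text
t: 8.37
eef_pos: [552.1, 180.2, 142.4]
tcp_rot: [0.003, -1.103, -1.105]
ft_force: [0.4, -0.4, -2.9]
opening: 0.55
```

Run:
```python
from h import *
s=env.state();print(s['joints'],s['eef_pos'],s['tcp_rot'],s['ft_force'],s['opening'])
R=Ro.from_euler('xyz',s['tcp_rot']).as_matrix();print(np.array(s['eef_pos'])+171*R[:,2],R[:,2])
a=snap('scene')['color'][80:230,230:380];b=snap('top')['color'][150:300,120:270]
o=np.hstack([cv2.resize(np.ascontiguousarray(i),(400,400),interpolation=cv2.INTER_CUBIC) for i in(a,b)])
cv2.imwrite('pics/p.png',np.clip(o*1.5,0,255).astype(np.uint8)[:,:,::-1])
```

```text
[ 0.08354488  1.01225523  1.79290816  1.37060609  2.13712553 -1.20141546] [552.07067345 180.21997625 142.3687391 ] [ 0.00309613 -1.1028387  -1.1053099 ] [ 0.41337104 -0.42230737 -2.87949506] 0.5498212985898246
[483.09504231 316.35987238 219.50038624] [-0.40336626  0.79613974  0.45106226]
```

View pics/p.png

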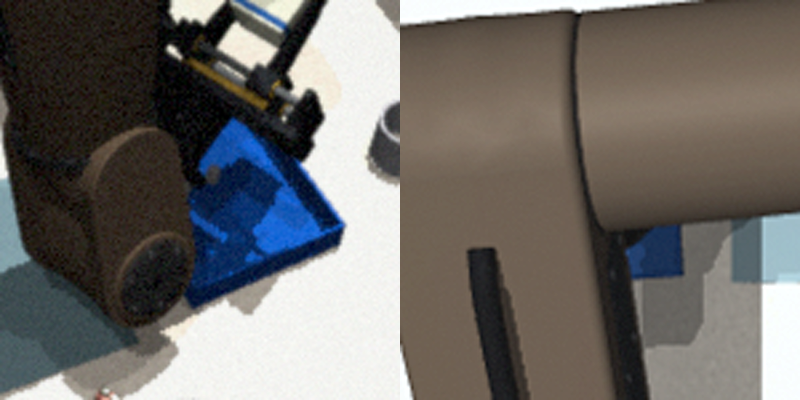

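Scene crop: one ingot is visible in the tray (212,173); the arm hides the rest. I'll look into the mouth with the wrist camera.

Run:
```python
from h import *
w=snap('wrist')['color'];F=[]
for i in range(8): F.append(env.state()['ft_force'])
print(np.mean(F,0))
a=np.ascontiguousarray(w[60:300,130:390])
cv2.imwrite('pics/q.png',np.clip(cv2.resize(a,(650,600),interpolation=cv2.INTER_CUBIC)*2.0,0,255).astype(np.uint8)[:,:,::-1])
```

```text
[-0.58012931  0.36539054 -2.34188223]
```

View pics/q.png

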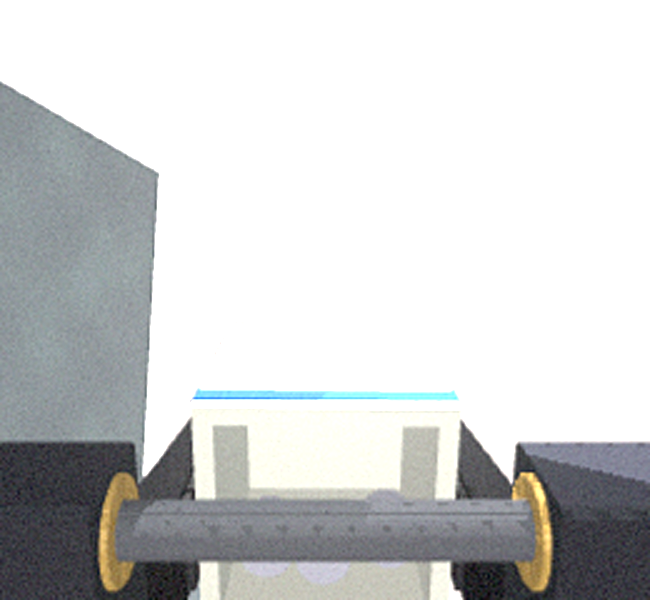

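Wrist view: rounded pale shapes at (270,565), (325,570), (385,495), so about three ingots are still in it and I need a steeper tilt. I'll work out the wrist's low clearance first.

Run:
```python
from h import *
from scipy.optimize import least_squares
D=[([-1.41862,.49149,1.55940],[159.35,-604.31,404.22],[-3.1406,-.0001,.25777]),
([-.09689,.38942,1.73659],[553.09,12.44,404.53],[-3.14119,0,2.04483]),
([-.09689,.40292,1.75293],[552.78,12.48,391.84],[3.14116,.0004,2.03805]),
([.37175,.44128,1.71182],[499.40,284.04,385.37],[-3.14067,-.21466,2.03735]),
([.04301,.78605,1.78855],[559.39,164.17,233.30],[-3.06464,-1.46965,1.96301]),
([.08354,1.01226,1.79291],[552.07,180.22,142.37],[.0031,-1.10284,-1.10531])]
def f(p):
    h,L2,L3,d,y0=p;o=[]
    for q,P,r in D:
        w=np.array(P)-d*Ro.from_euler('xyz',r).as_matrix()[:,2]
        R=L2*np.sin(q[1])+L3*np.sin(q[1]+q[2]);z=h+L2*np.cos(q[1])+L3*np.cos(q[1]+q[2])
        o+=list(w-[R*np.cos(q[0])-y0*np.sin(q[0]),R*np.sin(q[0])+y0*np.cos(q[0]),z])
    return o
r=least_squares(f,[300,450,450,100,0]);print(np.round(r.x,1),np.abs(r.fun).max())
d=r.x[3];
for q,P,rr in D[4:]: print(np.array(P)-d*Ro.from_euler('xyz',rr).as_matrix()[:,2])
```

```text
[201.3 541.2 406.6  83.7  65.3] 5.352331538271983
[597.05209624  89.94618793 241.72220797]
[585.81483102 113.61720952 104.635453  ]
```

{"fn": "apply_moves", "kwargs": {
  "commands": [
    [0, 0, 0, 0.0223, 0, 0.0113, 0],
    [0, 0, 0, 0.0223, 0, 0.0113, 0],
    [0, 6, 0, -0.0179, 0, 0.0009, 0],
    [0, 6, 0, -0.0179, 0, 0.0009, 0],
    [0, 6, 0, -0.0179, 0, 0.0009, 0]
  ]
}}

```text
t: 8.93
eef_pos: [537.9, 207.8, 148.3]
tcp_rot: [0.003, -0.782, -1.107]
ft_force: [0.2, 0.2, -2.6]
opening: 0.55
```

{"fn": "apply_moves", "kwargs": {
  "commands": [
    [0, 0, 0, 0, 0, 0, 0],
    [0, 0, 0, 0, 0, 0, 0],
    [0, 0, 0, 0, 0, 0, 0],
    [0, 0, 0, 0, 0, 0, 0],
    [0, 0, 0, 0, 0, 0, 0]
  ]
}}

```text
t: 9.35
eef_pos: [538.1, 207.6, 148.5]
tcp_rot: [0.002, -0.787, -1.106]
ft_force: [-0.1, -0.1, -2.7]
opening: 0.546
```

Run:
```python
from h import *
s=env.state();print(s['joints'],s['eef_pos'],s['ft_force'],s['opening'])
R=Ro.from_euler('xyz',s['tcp_rot']).as_matrix();print(np.array(s['eef_pos'])+171*R[:,2],R[:,2])
w=snap('wrist')['color'];a=snap('scene')['color'][80:230,230:380]
o=np.hstack([cv2.resize(np.ascontiguousarray(i),(400,400),interpolation=cv2.INTER_CUBIC) for i in(a,w[200:310,200:310])])
cv2.imwrite('pics/q2.png',np.clip(o*1.6,0,255).astype(np.uint8)[:,:,::-1])
```

```text
[ 0.15677059  1.03400061  1.8147159   1.56499831  2.4012134  -1.15314282] [538.11275103 207.61700139 148.53693629] [-0.12031849 -0.12421484 -2.73110781] 0.5463900298860529
[483.47307534 315.76154396 269.20285423] [-0.31953027  0.63242423  0.70564864]
```

View pics/q2.png

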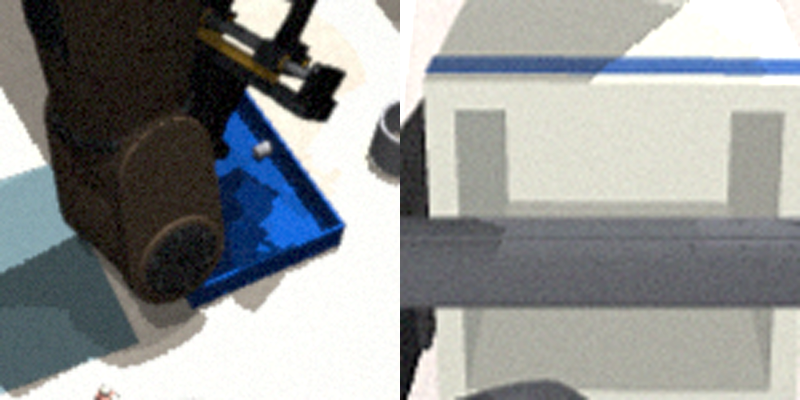

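The interior looks clean; one ingot is visible in the tray (262,150). A dark rounded shape at the bottom of the crop is unclear, so I'll check the whole wrist frame.

Run:
```python
from h import *
w=snap('wrist')['color']
cv2.imwrite('pics/q3.png',np.clip(cv2.resize(np.ascontiguousarray(w[180:384,120:400]),(800,583),interpolation=cv2.INTER_CUBIC)*2.2,0,255).astype(np.uint8)[:,:,::-1])
```

```text
(no output)
```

View pics/q3.png

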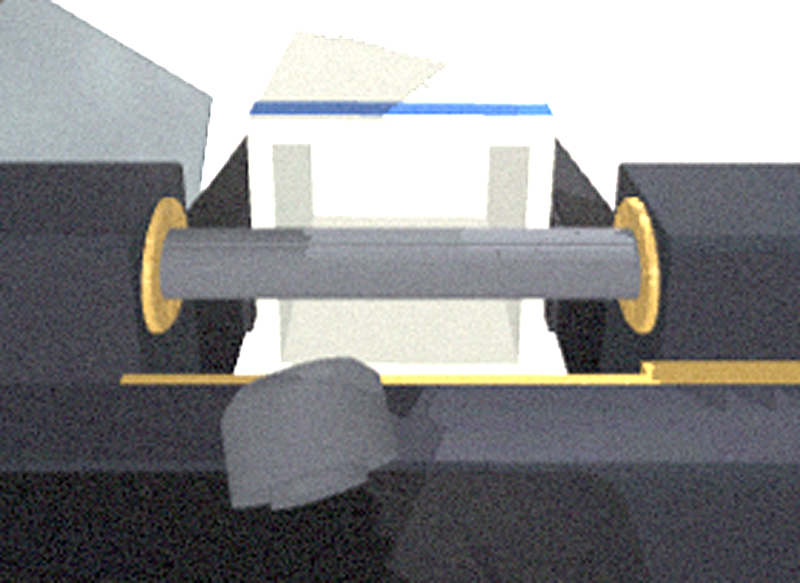

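An ingot is caught on the gripper body (300,430). Tilting back steepens that face, so it should slide off into the tray; I'll do it slowly over the tray's middle.

{"fn": "apply_moves", "kwargs": {
  "commands": [
    [0, -5, 0, 0.0149, 0, 0.0006, 0],
    [0, -5, 0, 0.0149, 0, 0.0006, 0],
    [0, -5, 0, 0.0149, 0, 0.0006, 0],
    [0, -5, 0, 0.0149, 0, 0.0006, 0],
    [0, 0, 0, -0.0223, 0, -0.0113, 0]
  ]
}}

```text
t: 9.92
eef_pos: [554.9, 175.7, 176.8]
tcp_rot: [0.022, -1.143, -1.125]
ft_force: [-0.5, -0.3, -0.9]
opening: 0.547
```

{"fn": "apply_moves", "kwargs": {
  "commands": [
    [0, 0, 0, -0.0223, 0, -0.0113, 0],
    [0, 0, 0, 0, 0, 0, 0],
    [0, 0, 0, 0, 0, 0, 0],
    [0, 0, 0, 0, 0, 0, 0],
    [0, 0, 0, 0, 0, 0, 0]
  ]
}}

```text
t: 10.33
eef_pos: [553.9, 176.3, 147.2]
tcp_rot: [0.002, -1.135, -1.105]
ft_force: [0.6, 0.6, -1.8]
opening: 0.545
```

Run:
```python
from h import *
s=env.state();print(s['eef_pos'],s['opening'])
R=Ro.from_euler('xyz',s['tcp_rot']).as_matrix();print(np.array(s['eef_pos'])+171*R[:,2],R[:,2])
w=snap('wrist')['color'];a=snap('scene')['color'][80:230,230:380]
o=np.hstack([cv2.resize(np.ascontiguousarray(i),(400,400),interpolation=cv2.INTER_CUBIC) for i in(a,w[184:384,160:360])])
cv2.imwrite('pics/q4.png',np.clip(o*2.0,0,255).astype(np.uint8)[:,:,::-1])
```

```text
[553.89812665 176.34611292 147.19579536] 0.5450984770061126
[483.99727643 314.68936837 219.41777823] [-0.4087769   0.80902489  0.42235078]
```

View pics/q4.png

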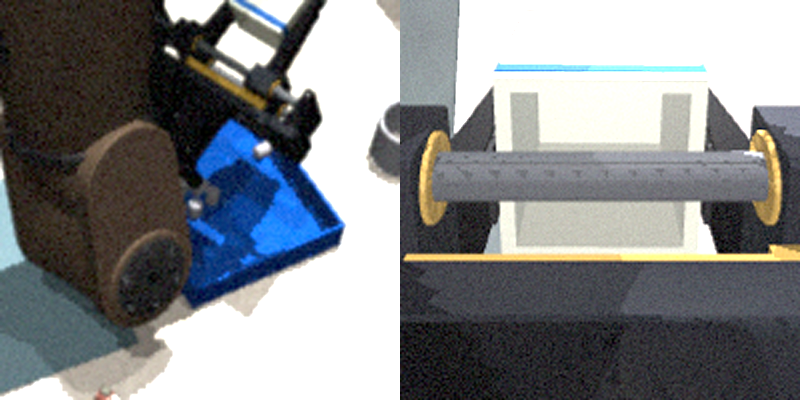

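Gripper and crucible are clear; ingots lie in the tray at (262,150), (208,190), (195,208). Bringing the crucible upright and carrying it over to the cradle.

{"fn": "apply_moves", "kwargs": {
  "commands": [
    [0, -7, 0, 0.0208, 0, 0.0013, 0],
    [0, -7, 0, 0.0208, 0, 0.0013, 0],
    [0, -7, 0, 0.0208, 0, 0.0013, 0],
    [0, -7, 0, 0.0208, 0, 0.0013, 0],
    [0, -7, 0, 0.0208, 0, 0.0013, 0]
  ]
}}

```text
t: 10.85
eef_pos: [559.9, 163.9, 249.6]
tcp_rot: [3.136, -1.39, 2.042]
ft_force: [-0.6, 0.3, -1.5]
opening: 0.545
```

{"fn": "apply_moves", "kwargs": {
  "commands": [
    [0, -7, 0, 0.0208, 0, 0.0013, 0],
    [0, -7, 0, 0.0208, 0, 0.0013, 0],
    [0, -7, 0, 0.0208, 0, 0.0013, 0],
    [0, -7, 0, 0.0208, 0, 0.0013, 0],
    [0, -7, 0, 0.0208, 0, 0.0013, 0]
  ]
}}

```text
t: 11.27
eef_pos: [537.9, 206.9, 340.9]
tcp_rot: [3.138, -0.779, 2.039]
ft_force: [-1.5, 0.1, -2.1]
opening: 0.543
```

{"fn": "apply_moves", "kwargs": {
  "commands": [
    [0, -7, 0, 0.0208, 0, 0.0013, 0],
    [0, -7, 0, 0.0208, 0, 0.0013, 0],
    [0, -7, 0, 0.0208, 0, 0.0013, 0],
    [0, -7, 0, 0.0208, 0, 0.0013, 0],
    [0, -7, 0, 0.0208, 0, 0.0013, 0]
  ]
}}

```text
t: 11.68
eef_pos: [496.4, 288.7, 388.0]
tcp_rot: [3.138, -0.169, 2.038]
ft_force: [-0.8, -0.4, -3.1]
opening: 0.546
```

{"fn": "apply_moves", "kwargs": {
  "commands": [
    [0, -7, 0, 0.0208, 0, 0.0013, 0],
    [0, 0, 0, 0, 0, 0, 0]
  ]
}}

```text
t: 11.85
eef_pos: [485.9, 309.1, 390.0]
tcp_rot: [3.14, -0.046, 2.041]
ft_force: [0.6, -0.1, -1.4]
opening: 0.548
```

Run:
```python
from h import *
s=env.state();print(s['joints'],s['eef_pos'],s['tcp_rot'],s['opening'])
R=Ro.from_euler('xyz',s['tcp_rot']).as_matrix();print(R[:,2])
R1=Ro.from_euler('xyz',[np.pi,0,2.038]).as_matrix();print(Ro.from_matrix(R.T@R1).as_rotvec(degrees=True))
print(R1.T@(np.array([447,-280,410])-s['eef_pos']))
```

```text
[ 0.4453091   0.43612453  1.70106488  0.05437708  1.00425754 -0.05414539] [485.89197759 309.08388356 389.98412839] [ 3.13963148 -0.04584023  2.04110901] 0.5480112308175289
[-0.01901764  0.04173755 -0.9989476 ]
[ 0.10826431 -2.62662348  0.17552639]
[-508.43586944 -300.04228777  -20.01587161]
```

{"fn": "apply_moves", "kwargs": {
  "commands": [
    [0, -2.6, 0, 0.0078, 0, 0, 0],
    [0, 0, 0, -0.0152, -0.0089, -0.005, 0],
    [0, 0, 0, -0.0303, -0.0177, -0.005, 0],
    [0, 0, 0, -0.0303, -0.0177, -0.005, 0],
    [0, 0, 0, -0.0303, -0.0177, -0.005, 0]
  ]
}}

```text
t: 12.27
eef_pos: [476.3, 189.2, 408.3]
tcp_rot: [-3.141, -0.011, 2.039]
ft_force: [0.4, -1.1, -1.7]
opening: 0.546
```

{"fn": "apply_moves", "kwargs": {
  "commands": [
    [0, 0, 0, -0.0303, -0.0177, 0, 0],
    [0, 0, 0, -0.0303, -0.0177, 0, 0],
    [0, 0, 0, -0.0303, -0.0177, 0, 0],
    [0, 0, 0, -0.0303, -0.0177, 0, 0],
    [0, 0, 0, -0.0303, -0.0177, 0, 0]
  ]
}}

```text
t: 12.68
eef_pos: [465.3, 13.7, 407.4]
tcp_rot: [3.14, -0.01, 2.037]
ft_force: [0.2, 0.6, -1.2]
opening: 0.547
```

{"fn": "apply_moves", "kwargs": {
  "commands": [
    [0, 0, 0, -0.0303, -0.0177, 0, 0],
    [0, 0, 0, -0.0303, -0.0177, 0, 0],
    [0, 0, 0, -0.0303, -0.0177, 0, 0],
    [0, 0, 0, -0.0303, -0.0177, 0, 0],
    [0, 0, 0, -0.0303, -0.0177, 0, 0]
  ]
}}

```text
t: 13.1
eef_pos: [454.3, -161.4, 406.3]
tcp_rot: [3.139, -0.01, 2.037]
ft_force: [2.0, 0.6, -2.1]
opening: 0.546
```

{"fn": "apply_moves", "kwargs": {
  "commands": [
    [0, 0, 0, -0.0303, -0.0177, 0, 0],
    [0, 0, 0, -0.0303, -0.0177, 0, 0],
    [0, 0, 0, -0.0303, -0.0177, 0, 0],
    [0, 0, 0, -0.0152, -0.0089, 0, 0],
    [0, 0, 7, 0, 0, 0, 0]
  ]
}}

```text
t: 13.52
eef_pos: [446.8, -285.7, 405.1]
tcp_rot: [3.14, -0.009, 1.915]
ft_force: [-0.5, 0.5, -1.9]
opening: 0.545
```

{"fn": "apply_moves", "kwargs": {
  "commands": [
    [0, 0, 7, 0, 0, 0, 0],
    [0, 0, 7, 0, 0, 0, 0],
    [0, 0, 7, 0, 0, 0, 0],
    [0, 0, 7, 0, 0, 0, 0],
    [0, 0, 7, 0, 0, 0, 0]
  ]
}}

```text
t: 13.93
eef_pos: [447.2, -282.3, 405.4]
tcp_rot: [-3.137, -0.009, 1.298]
ft_force: [0.5, -0.5, -2.0]
opening: 0.546
```

{"fn": "apply_moves", "kwargs": {
  "commands": [
    [0, 0, 7, 0, 0, 0, 0],
    [0, 0, 7, 0, 0, 0, 0],
    [0, 0, 7, 0, 0, 0, 0],
    [0, 0, 7, 0, 0, 0, 0],
    [0, 0, 7, 0, 0, 0, 0]
  ]
}}

```text
t: 14.35
eef_pos: [447.2, -282.3, 405.4]
tcp_rot: [-3.133, -0.005, 0.687]
ft_force: [-0.3, -0.2, -2.3]
opening: 0.547
```

{"fn": "apply_moves", "kwargs": {
  "commands": [
    [0, 0, 7, 0, 0, 0, 0],
    [0, 0, 7, 0, 0, 0, 0],
    [0, 0, 7, 0, 0, 0, 0],
    [0, 0, 7, 0, 0, 0, 0],
    [0, 0, 1, 0, 0, 0, 0]
  ]
}}

```text
t: 14.77
eef_pos: [447.2, -282.3, 405.4]
tcp_rot: [-3.132, 0.0, 0.182]
ft_force: [-0.2, -0.1, -1.5]
opening: 0.545
```

Run:
```python
from h import *
s=env.state();print(s['joints'],s['eef_pos'],s['tcp_rot'],s['opening'])
w=snap('wrist')['color'];t=snap('top')['color'];cv2.imwrite('pics/wfull.png',w[:,:,::-1])
cv2.imwrite('pics/tfull.png',t[:,:,::-1])
o=np.zeros((600,800,3),np.uint8)
o[:,:500]=cv2.resize(np.ascontiguousarray(w[:300,130:380]),(500,600),interpolation=cv2.INTER_CUBIC)
o[:300,500:]=cv2.resize(np.ascontiguousarray(t[170:270,150:250]),(300,300),interpolation=cv2.INTER_CUBIC)
cv2.imwrite('pics/r.png',np.clip(o*1.3,0,255).astype(np.uint8)[:,:,::-1])
```

```text
[-0.68888805  0.35486549  1.79115824  0.00715764  1.00311676  0.69647223] [ 447.23767415 -282.27902485  405.41781556] [-3.13194092e+00  2.42396564e-04  1.81565933e-01] 0.5451644519217144
```

View pics/r.png

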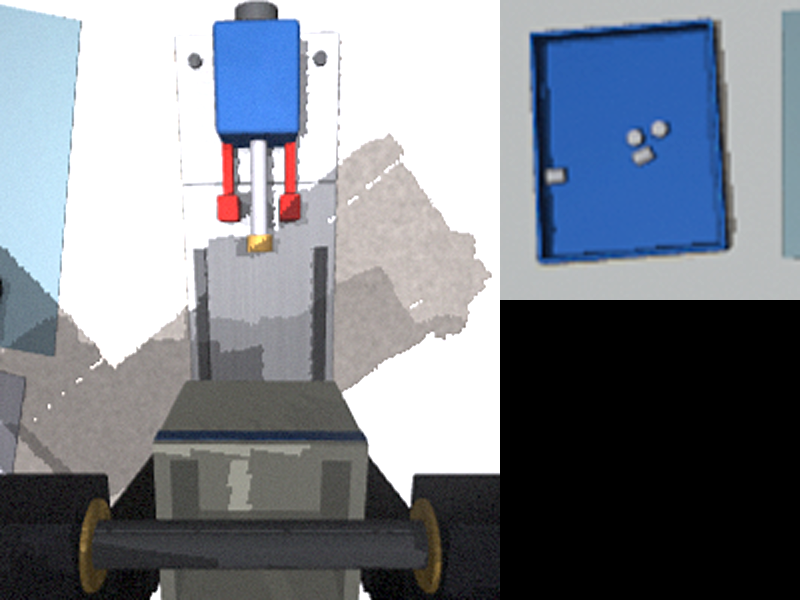

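All four ingots are in the tray. Wrist tile: plunger head (260,244), rail inner edges (206,248)/(315,247) down to (212,380)/(313,380), posts at (228,207) and (290,206).

Run:
```python
from h import *
pos,rot=[447.24,-282.28,405.42],[-3.13194,0.00024,.18157]
W=lambda u,v,z:wz(pos,rot,(130+u/2,v/2),z)
P={k:W(*a) for k,a in dict(re_l=(206,248,25),re_r=(315,247,25),rs_l=(212,380,25),rs_r=(313,380,25),tip=(260,245,46),pl=(228.5,207,50),pr=(290,206,50),dl=(175,38,20),dr=(339,32,20),d1=(190,380,20),hl=(215,22,70),hr=(299,20,70)).items()}
for k,v in P.items(): print(k,np.round(v,1))
an=lambda a,b:round(np.degrees(np.arctan2(*(P[b]-P[a])[[1,0]])),2)
print('yaw',an('rs_l','re_l'),an('rs_r','re_r'),an('d1','dl'),an('re_r','re_l')-90,an('pr','pl')-90,an('hr','hl')-90,an('dr','dl')-90)
u=np.array([np.cos(.18),np.sin(.18)])
print('O from rails',(P['re_l']+P['re_r'])[:2]/2-10*u,'tip',P['tip'][:2]-8*u,'widths',np.linalg.norm(P['re_l']-P['re_r']),np.linalg.norm(P['dl']-P['dr']))
# crucible rim relative to tool: corners at tool-frame
R=Ro.from_euler('xyz',rot).as_matrix()
```

```text
re_l [ 506.3 -233.1   25. ]
re_r [ 519.7 -302.9   25. ]
rs_l [ 418.9 -250.9   25. ]
rs_r [ 431.7 -320.1   25. ]
tip [ 514.8 -267.5   46. ]
pl [ 533.  -245.1   50. ]
pr [ 540.1 -281.    50. ]
dl [ 623.5 -195.4   20. ]
dr [ 644.1 -291.6   20. ]
d1 [ 414.6 -235.3   20. ]
hl [ 620.2 -224.8   70. ]
hr [ 628.7 -267.1   70. ]
yaw 11.55 11.1 10.83 10.920000000000002 11.25 11.409999999999997 12.069999999999993
O from rails [ 503.15304758 -269.74452777] tip [ 506.93264832 -268.93506367] widths 71.09123299200742 98.36753518505745
```

{"fn": "apply_moves", "kwargs": {
  "commands": [
    [-0.55, 0, -0.7, 0, -0.0015, 0, 0],
    [0, 0, 0, 0, 0, 0.03, 0],
    [0, 0, 0, 0, 0, 0.035, 0],
    [0, 0, 0, 0, 0, 0.035, 0],
    [0, 0, 0, 0, 0, 0.03, 0]
  ]
}}

```text
t: 15.28
eef_pos: [447.0, -280.7, 273.8]
tcp_rot: [3.139, 0.002, 0.204]
ft_force: [-0.2, 0.2, -2.0]
opening: 0.547
```

{"fn": "apply_moves", "kwargs": {
  "commands": [
    [0, 0, 0, 0, 0, 0.025, 0],
    [0, 0, 0, 0, 0, 0.015, 0],
    [0, 0, 0, 0, 0, 0.005, 0],
    [0, 0, 0, 0, 0, 0, 0],
    [0, 0, 0, 0, 0, 0, 0]
  ]
}}

```text
t: 15.7
eef_pos: [447.6, -281.3, 231.0]
tcp_rot: [3.138, 0.001, 0.202]
ft_force: [0.4, 0.5, -1.4]
opening: 0.549
```

Run:
```python
from h import *
s=env.state();print(s['eef_pos'],s['tcp_rot'],s['ft_force'],s['opening'])
```

```text
[ 447.56564804 -281.28784018  231.04548109] [3.13820636e+00 1.35478787e-03 2.01531467e-01] [ 0.35990748  0.54626016 -1.38539895] 0.5494647552442375
```

{"fn": "apply_moves", "kwargs": {
  "commands": [
    [0.2, 0, 0.3, 0, 0, 0.004, 0],
    [0, 0, 0, 0, 0, 0.003, 0],
    [0, 0, 0, 0, 0, 0.001, 0],
    [0, 0, 0, 0, 0, 0, 0]
  ]
}}

```text
t: 16.03
eef_pos: [447.4, -281.1, 222.6]
tcp_rot: [-3.141, 0.002, 0.195]
ft_force: [0.2, 0.6, -2.6]
opening: 0.546
```

{"fn": "apply_moves", "kwargs": {
  "commands": [
    [0, 0, 0, 0, 0, 0.001, 0],
    [0, 0, 0, 0, 0, 0, 0]
  ]
}}

```text
t: 16.2
eef_pos: [447.4, -281.2, 221.5]
tcp_rot: [-3.141, 0.002, 0.195]
ft_force: [-0.5, -0.2, -1.9]
opening: 0.547
```

{"fn": "apply_moves", "kwargs": {
  "commands": [
    [0, 0, 0, 0, 0, 0.001, 0],
    [0, 0, 0, 0, 0, 0, 0]
  ]
}}

```text
t: 16.37
eef_pos: [447.4, -281.1, 220.3]
tcp_rot: [-3.141, 0.002, 0.195]
ft_force: [0.2, -0.7, -1.7]
opening: 0.547
```

{"fn": "apply_moves", "kwargs": {
  "commands": [
    [0, 0, 0, 0, 0, 0.0005, 0],
    [0, 0, 0, 0, 0, 0, 0]
  ]
}}

```text
t: 16.53
eef_pos: [447.4, -281.2, 220.0]
tcp_rot: [-3.141, 0.002, 0.195]
ft_force: [-0.8, -0.1, -0.2]
opening: 0.542
```

{"fn": "apply_moves", "kwargs": {
  "commands": [
    [0, 0, 0, 0, 0, 0.0005, 0],
    [0, 0, 0, 0, 0, 0, 0]
  ]
}}

```text
t: 16.7
eef_pos: [447.3, -281.1, 220.0]
tcp_rot: [-3.141, 0.002, 0.195]
ft_force: [-2.5, 2.3, 7.4]
opening: 0.545
```

{"fn": "apply_moves", "kwargs": {
  "commands": [
    [0, 0, 0, 0, 0, 0.0005, 0],
    [0, 0, 0, 0, 0, 0, 0]
  ]
}}

```text
t: 16.87
eef_pos: [447.3, -281.1, 219.9]
tcp_rot: [3.142, 0.001, 0.195]
ft_force: [-3.9, 1.9, 15.5]
opening: 0.546
```

On the deck as predicted (TCP 220). Ease the down-force and slide forward.

{"fn": "apply_moves", "kwargs": {
  "commands": [
    [0, 0, 0, 0, 0, -0.0007, 0],
    [0, 0, 0, 0.008, 0, 0, 0],
    [0, 0, 0, 0.01, 0, 0, 0],
    [0, 0, 0, 0.01, 0, 0, 0],
    [0, 0, 0, 0.008, 0, 0, 0]
  ]
}}

```text
t: 17.28
eef_pos: [483.0, -274.2, 220.0]
tcp_rot: [-3.141, 0.003, 0.195]
ft_force: [-8.9, -0.9, 10.9]
opening: 0.548
```

{"fn": "apply_moves", "kwargs": {
  "commands": [
    [0, 0, 0, 0.003, 0, 0, 0],
    [0, 0, 0, 0.003, 0, 0, 0],
    [0, 0, 0, 0, 0, 0, 0]
  ]
}}

```text
t: 17.53
eef_pos: [488.6, -273.1, 220.0]
tcp_rot: [-3.141, 0.003, 0.195]
ft_force: [-5.7, -0.9, 8.4]
opening: 0.542
```

{"fn": "apply_moves", "kwargs": {
  "commands": [
    [0, 0, 0, 0.003, 0, 0, 0],
    [0, 0, 0, 0.003, 0, 0, 0],
    [0, 0, 0, 0, 0, 0, 0]
  ]
}}

```text
t: 17.78
eef_pos: [494.1, -272.0, 220.0]
tcp_rot: [-3.141, 0.004, 0.195]
ft_force: [-10.5, -2.4, 11.4]
opening: 0.547
```

{"fn": "apply_moves", "kwargs": {
  "commands": [
    [0, 0, 0, 0.003, 0, 0, 0],
    [0, 0, 0, 0.003, 0, 0, 0],
    [0, 0, 0, 0, 0, 0, 0]
  ]
}}

```text
t: 18.03
eef_pos: [499.7, -270.9, 220.1]
tcp_rot: [-3.14, 0.004, 0.195]
ft_force: [-13.5, -1.3, 13.4]
opening: 0.547
```

{"fn": "apply_moves", "kwargs": {
  "commands": [
    [0, 0, 0, 0.002, 0, -0.0003, 0],
    [0, 0, 0, 0.001, 0, -0.0002, 0],
    [0, 0, 0, 0, 0, 0, 0]
  ]
}}

```text
t: 18.28
eef_pos: [502.5, -270.4, 220.1]
tcp_rot: [-3.14, 0.005, 0.195]
ft_force: [-11.0, -4.8, 6.5]
opening: 0.544
```

{"fn": "apply_moves", "kwargs": {
  "commands": [
    [0, 0, 0, 0.001, 0, 0, 0],
    [0, 0, 0, 0.001, 0, 0, 0],
    [0, 0, 0, 0, 0, 0, 0]
  ]
}}

```text
t: 18.53
eef_pos: [504.3, -270.1, 220.1]
tcp_rot: [-3.14, 0.005, 0.195]
ft_force: [-12.8, -5.4, 7.6]
opening: 0.548
```

{"fn": "apply_moves", "kwargs": {
  "commands": [
    [0, 0, 0, 0.001, 0, 0, 0],
    [0, 0, 0, 0, 0, 0, 0]
  ]
}}

```text
t: 18.7
eef_pos: [504.8, -270.1, 220.1]
tcp_rot: [-3.139, 0.006, 0.196]
ft_force: [-18.0, -7.7, 11.3]
opening: 0.547
```

{"fn": "apply_moves", "kwargs": {
  "commands": [
    [0, 0, 0, 0.0005, 0, 0, 0],
    [0, 0, 0, 0, 0, 0, 0]
  ]
}}

```text
t: 18.87
eef_pos: [505.0, -270.1, 220.1]
tcp_rot: [-3.139, 0.007, 0.196]
ft_force: [-21.9, -9.6, 10.6]
opening: 0.546
```

{"fn": "apply_moves", "kwargs": {
  "commands": [
    [0, 0, 0, 0.0005, 0, 0, 0],
    [0, 0, 0, 0, 0, 0, 0],
    [0, 0, 0, 0, 0, 0, 0]
  ]
}}

```text
t: 19.12
eef_pos: [505.2, -270.1, 220.1]
tcp_rot: [-3.139, 0.008, 0.196]
ft_force: [-24.6, -10.6, 12.6]
opening: 0.549
```

Run:
```python
from h import *
s=env.state();print(s['eef_pos'],s['tcp_rot'],s['ft_force'],s['moment'],s['opening'])
w=snap('wrist')['color'];a=snap('scene')['color'];cv2.imwrite('pics/sfin.png',a[:,:,::-1])
o=np.hstack([cv2.resize(np.ascontiguousarray(i),(400,560),interpolation=cv2.INTER_CUBIC) for i in(w[90:230,210:310],a[180:250,80:130])])
cv2.imwrite('pics/f.png',np.clip(o*1.6,0,255).astype(np.uint8)[:,:,::-1])
```

```text
[ 505.15938892 -270.0884006   220.14001615] [-3.13895072  0.00764866  0.19557794] [-24.62360715 -10.6150944   12.59378112] [-2.06203945  3.82964738 -0.04693194] 0.548840960391542
```

View pics/f.png

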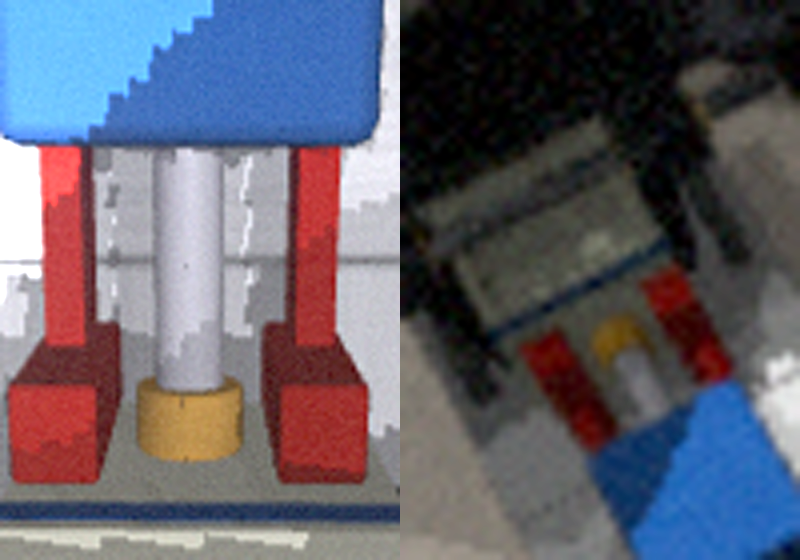

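Last view: the crucible's flat side meets both red posts evenly (front edges both at row 482), with the brass head flush between them. Force is about 26 N along the push, with no yaw moment. Handing in.

Run:
```python
from h import *
env.job_done()
s=env.state();print(s['t'],s['eef_pos'],s['ft_force'],s['opening'])
```

```text
the job is handed in; nothing more can be done
the job is handed in; nothing more can be done
```

The four ingots are in the blue tray, and the empty crucible stands upright on the cradle's deck, gripped and held against both red stop posts. I handed the job in at about 19 s of the 58 s allowed, and no verdict was reported.

**Pour:** The first tilt, about 27° below horizontal, left roughly three ingots inside. I raised it and went to about 45°. One ingot then caught on the gripper body and slid off into the tray as I tilted back. A later top view showed all four in the tray, and the wrist view showed the crucible empty.

**Placing:** It touched the deck at the height I expected and was pushed in level along the cradle's axis. I used a combined cradle heading of about 11.1°; single-feature readings from the close-up view ran from 10.8° to 12.1°.

**Last checks:**
- The force turned stiff at the expected home position, ending at about 26 N along the push, against a spring force of about 9 N.
- The yaw moment was close to zero.
- In the image, both posts met the crucible's face evenly, with the brass head flush between them.

**Small residuals:** There was about 5 N of sideways force, about 12 N of down-force, and a tool pitch of about 0.4°. I left these as they were. I could not read the state after hand-in, so the one-second hold is unconfirmed.

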